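# Set the drilling slide against its backlash and load the back boxes

## Robot

A 6-joint arm with a two-finger parallel gripper is mounted at the origin on the work surface. World frame = base frame: x ahead of the robot, y to its left, z up, the work surface at z = 0. Lengths are in mm, angles in rad, forces in N, time in s.
With the tool pointing down it reaches from about 275 to 850 mm from the base axis. Payload 19 kg.
Tool frame: the origin (TCP) lies at the very end of the fingers, on their centre line; the grasp point (between the pads) lies 19 mm behind it (r.pinch_z is the distance from the TCP to the grasp point, in mm); z points along the fingers, y is the direction in which the jaws open and shut (so a half turn about z gives the same grasp; the last joint's range is limited). The gripper opens to 85 mm and grips with 20 to 120 N. Pads are 22 mm wide; open, the fingers measure 114 mm over their backs; the gripper's body (76 mm by 85 mm) begins 54 mm behind the grasp point. The pads swing forward as they close: fully open they stand 13 mm farther back than shut.
Start: joints at [-1.264, 0.15, 1.437, -0, 1.554, -0.134], TCP at [245.302, -520.016, 231.267] pointing down, gripper open.
Joint ranges: [-2.8, 2.8], [-0.68, 2.1], [0.12, 2.68], [-1.39, 4.53], [0.16, 2.79], [-2.81, 2.81]. Speed limits (rad/s): [1.89, 1.89, 2.22, 3.01, 3.01, 3.01].

## Interface

Orientations are given as a unit quaternion [x, y, z, w].
In Python, from bench import r, eyes gives the robot as it stands. Calls block until the motion is done:
- r.goto(position, orientation): joint-space move of the TCP to a pose.
- r.movel(position, rot=None, speed=150, max_force=None): straight line of the TCP; rot=None keeps the orientation; speed is the mean speed in mm/s. With max_force (N) it stops when the force on the tool has changed by that much, and returns True; else False.
- r.move_j(angles): joint-space move.
- r.ungrasp() and r.grasp(squeeze=None): open the fingers fully, or close them until they stop; squeeze is the grip in N (None keeps the last).
- r.hold(seconds).
- r.inverse_kinematics(position, orientation): joint angles nearest the present ones, or None.
- r.observe(): the state.
- eyes.grab_frame(name): name is "scene" or "side" or "wrist"; returns a dict with "frame" (384x512x3 uint8, blue, green, red), "fx", "fy", "cx", "cy" (pixels), "cam_to_world" (4x4, takes a point from camera to world coordinates). Camera axes: x right, y down, z forward; pixel columns grow to the right and rows downward; lengths in mm; the calibration is good to about 2 mm. A picture is of the moment at which its call begins. There is no depth.
A pose or a line that the arm cannot do raises r.PlanningError and nothing moves.
- r.finish_job(): hands the job in, once; it reports no verdict.
The state is a dict: "time": time; "joints": joint angles; "qd": joint speeds; "joint_torque": joint torques, N m; "eef_pos": TCP position; "eef_rot": TCP orientation; "wrist_force": force on the tool from outside, world axes, zero at the start; "torque": the same for the moment, N m; "gripper_width": opening from 0.0 (shut) to 1.0 (fully open).
Only numpy, scipy, OpenCV 4.12 (cv2) and the standard library are available. Lean on these libraries where they do the work, as an engineer would, in place of code of your own. Each camera call takes 0.05 s, during which the arm holds its last target.

## Task

Get the drilling slide ready on the shop's service counter: swing the red cam lever out to free the tray, turn the handwheel counter-clockwise (seen from above) until its red line is well past the red pointer, by 30 degrees or more, then come back clockwise onto the pointer so that the backlash is taken up that way, and swing the cam lever fully back to lock. Every blue back box on the counter must be turned over and left standing mouth-down, flat on the slide's tray plate, wholly on it (before or after setting the wheel, as you like); leave everything else on the counter where it is.

Things in the scene. Friction and masses are not known exactly. Their poses are not given: they have to be found in the camera images.
- box1: Blue steel back box: open square box, 52 x 52 x 60 mm tall outside, walls and bottom 4 mm, about 0.2 kg. Origin: centre of the OUTSIDE of its closed bottom; z points from the bottom to the open mouth (z up = mouth-up), x and y along its sides. It starts mouth-up on the counter. Lying on a side it rests stably. One of the three boxes may be absent.
- box2: Blue steel back box: open square box, 52 x 52 x 60 mm tall outside, walls and bottom 4 mm, about 0.2 kg. Origin: centre of the OUTSIDE of its closed bottom; z points from the bottom to the open mouth (z up = mouth-up), x and y along its sides. It starts mouth-up on the counter. Lying on a side it rests stably. One of the three boxes may be absent.
- box3: Blue steel back box: open square box, 52 x 52 x 60 mm tall outside, walls and bottom 4 mm, about 0.2 kg. Origin: centre of the OUTSIDE of its closed bottom; z points from the bottom to the open mouth (z up = mouth-up), x and y along its sides. It starts mouth-up on the counter. Lying on a side it rests stably. One of the three boxes may be absent.
- tray_top (a point): Centre of the top face of the slide's flat aluminium tray plate, 60 mm above the counter: 164 mm (this frame's x, away from the robot) x 330 mm (this frame's y), no rim; z up. The tray moves along its y with the handwheel, 15 mm per radian (counter-clockwise from above = +y).
- cam (a joint): Red cam lever that brakes the tray, at the slide's front edge, vertical axis. 0 rad = locked (lever along the slide's +y), 1.57 = free (lever standing out towards the robot); stops at 0 and 1.6. Grows counter-clockwise seen from above. Stays where left; a few newtons at its knob move it. Locked, the handwheel is stiffer.
- cam_knob (a point): Grip point on the cam lever's upright round red knob (20 mm diameter, its top 13 mm above this point, the lever arm's top 17 mm below it), 70 mm from the lever's axis.
- cam_axis (a point): Point on the cam lever's vertical axis, at the height of cam_knob.
- wheel_mark (a point): Outer end of the red line on top of the dark handwheel (132 mm diameter, lying level, vertical axis), on its rim 66 mm from the axis. It starts 1.1 to 2.6 rad clockwise of the pointer; the wheel can go at least 1.2 rad counter-clockwise past the pointer before its stop.
- index_mark (a point): The point at the wheel's rim, 66 mm from the axis, where wheel_mark must come: inner end of the red pointer on the white ring round the wheel. The ring does not move during the job.
- wheel_axis (a point): Point on the handwheel's vertical axis, at the height of crank_knob.
- crank_knob (a point): Grip point on the handwheel's upright round black crank knob (24 mm diameter, 48 mm tall, this point 30 mm above the wheel's top face, 18 mm below the knob's top), 50 mm from the axis, opposite the red line. The knob spins freely on its pin, so a gripper can lead it round at a constant heading. About 6 N turns it, cam free (15 N locked).
- wheel (a joint): Play of the handwheel on its drive, rad, from -0.10 to +0.10: +0.10 when it has last been driving counter-clockwise, -0.10 when it has last been driving clockwise with all the backlash taken up. The tray stands still while the wheel runs through this play of 0.2 rad.
- tape: Bystander: yellow tape measure, a 70 x 35 x 62 mm block, origin under its centre. Leave it alone.
- driver: Bystander: yellow-handled screwdriver lying down. Leave it alone.
- hammer: Bystander: hammer lying on the right. Leave it alone.
- spanner: Bystander: steel spanner lying behind the slide. Leave it alone.
- oil: Bystander: yellow bottle, 56 mm diameter, 130 mm tall. Leave it alone.
Things that resemble listed ones, but are neither listed nor needed, are in the scene too. What is shaped like the box2 but purple is not meant. Leave any purple look-alike of the box3 alone.

How it is judged:
By the outcome, as a careful person would: the job done as asked, in the order asked, and still so for the second after the job is handed in, with the robot touching nothing.
Of box1, box2, box3 only 2 to 3 are there at a start; the rules pass over those that are not, and their reading is None.
At some moment in a run one of box1, box2, box3 may be knocked a few centimetres aside while the robot is not near it.
Once in a run the grip may slacken for a moment while it holds something.
It also fails if it takes over 210 s, if anything falls off the work surface, if the arm or the gripper's body presses on something with over 40 N, if the wrist force passes 120 N, or if a joint passes its speed limit or range.

## Working session

There is one attempt and no reset: what is moved stays moved. The work goes in short steps, each a Python script; the robot and the scene stay as the last script left them, time stands still between calls to the robot, and variables do not carry over. Pictures are saved under pics/ and viewed, and the job is handed in when it is done.

```bash
ls -la; mkdir -p pics; python3 - <<'E'
from bench import r, eyes
import cv2, numpy as np
for n in ("scene","side","wrist"):
    f=eyes.grab_frame(n); cv2.imwrite(f"pics/{n}0.png",cv2.resize(f["frame"],None,fx=1.5,fy=1.5,interpolation=cv2.INTER_CUBIC))
    print(n,f["fx"],f["fy"],f["cx"],f["cy"]); print(np.round(np.array(f["cam_to_world"]),3).tolist())
print(r.observe())
E
```

```text
total 12
drwxr-xr-x  3 agent agent 4096 Dec  7 15:34 .
drwxr-xr-x 23 root  root  4096 Dec  7 15:34 ..
drwxr-xr-x  2 agent agent 4096 Dec  7 15:34 pics
scene 483.4659814118514 483.4659814118514 246.0425576544823 188.2646928299257
[[0.856, 0.389, -0.342, 1063.085], [0.518, -0.645, 0.562, -806.765], [-0.002, -0.658, -0.753, 1250.602], [0.0, 0.0, 0.0, 1.0]]
side 429.5767073767202 429.5767073767202 258.73550287121384 189.04570022375765
[[0.973, -0.103, 0.208, 280.514], [-0.231, -0.522, 0.821, -1161.502], [0.024, -0.847, -0.531, 874.97], [0.0, 0.0, 0.0, 1.0]]
wrist 323.4890940365802 323.4890940365802 257.33706709095225 185.74948024230312
[[0.427, -0.868, -0.255, 309.867], [-0.904, -0.41, -0.12, -489.64], [-0.0, 0.282, -0.959, 374.011], [0.0, 0.0, 0.0, 1.0]]
{'time': 0.15, 'joints': array([-1.26402088e+00,  1.50849694e-01,  1.43784524e+00, -2.52282028e-06,
        1.55381795e+00, -1.34014695e-01]), 'qd': array([ 0.00146539,  0.00043263, -0.00148421, -0.00032669, -0.00067156,
       -0.00043623]), 'joint_torque': array([ 2.37821747e-03, -7.13379049e+01, -5.71041834e+01, -1.90563646e-04,
        7.26455488e-03, -6.61201943e-05]), 'eef_pos': array([ 245.24222656, -519.86893194,  230.84559684]), 'eef_rot': array([ 9.75811049e-01,  2.18615151e-01, -4.09520022e-05, -4.58290540e-04]), 'wrist_force': array([-0.74617701,  0.56568501, -0.42205033]), 'torque': array([-0.00460353, -0.06318528, -0.01223133]), 'gripper_width': 0.9989845333383339}
```

View pics/scene0.png

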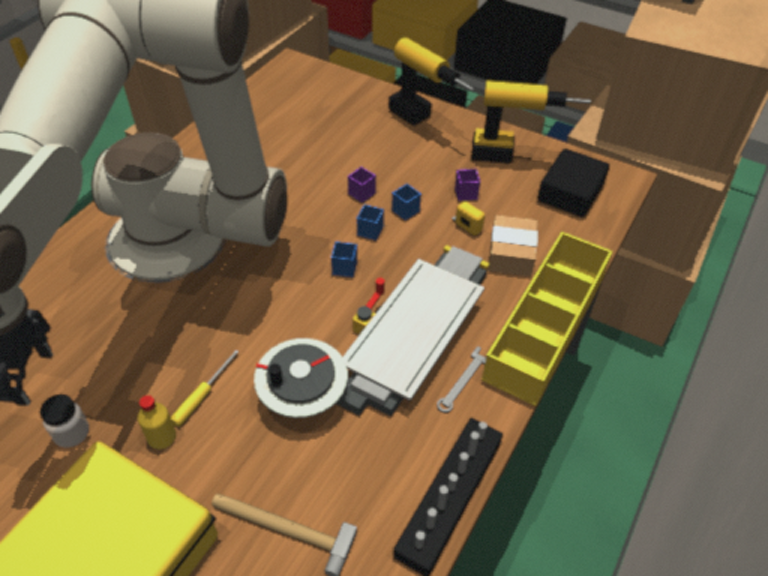

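View pics/side0.png

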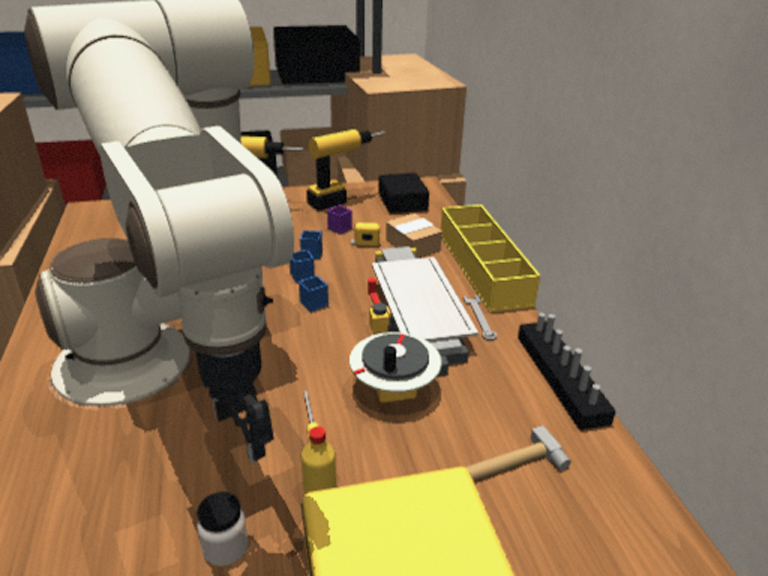

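View pics/wrist0.png

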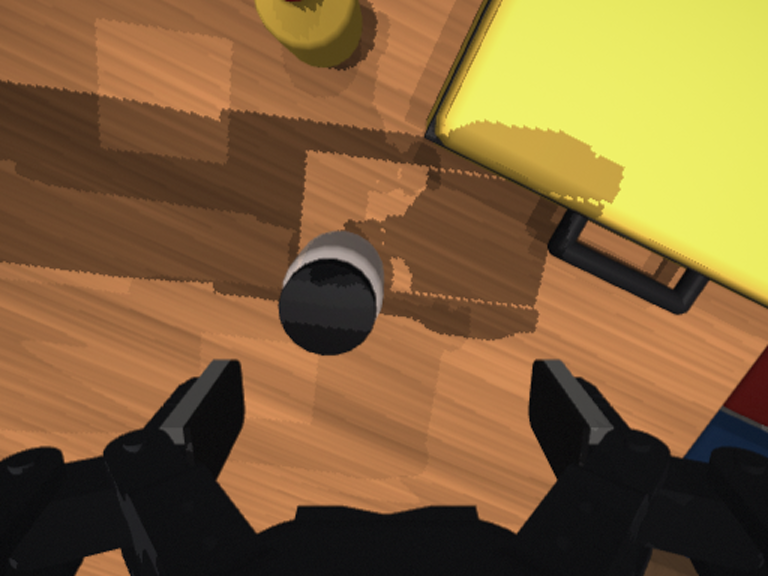

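Candidates for the boxes (in the 1.5x scene picture):
- **Blue:** (345,259), (370,221) and (406,201). These are the targets.
- **Purple:** (362,184) and (467,184). These are look-alikes to leave alone.

Also in view:
- The red cam lever is at about (375,295), and the oil bottle's red cap at (148,402) is not it.
- The handwheel is at (300,370), with its mark at about (318,361) and the pointer on the ring at (262,367).

Next I'll take a coarse fix and a close crop.

```bash
cat > h.py <<'E'
from bench import r, eyes
import cv2, numpy as np
from scipy.spatial.transform import Rotation as R
def grab(n): return eyes.grab_frame(n)
def save(f,name,crop=None,s=1.5):
    im=f["frame"]
    if crop: x0,y0,x1,y1=crop; im=im[y0:y1,x0:x1]
    cv2.imwrite(f"pics/{name}.png",cv2.resize(im,None,fx=s,fy=s,interpolation=cv2.INTER_CUBIC))
def ray(f,uv):
    T=np.array(f["cam_to_world"]); d=np.array([(uv[0]-f["cx"])/f["fx"],(uv[1]-f["cy"])/f["fy"],1.])
    return T[:3,3],T[:3,:3]@d
def onplane(f,uv,z):
    o,d=ray(f,uv); return o+d*(z-o[2])/d[2]
def proj(f,p):
    T=np.array(f["cam_to_world"]); c=T[:3,:3].T@(np.array(p,float)-T[:3,3])
    return np.array([f["fx"]*c[0]/c[2]+f["cx"],f["fy"]*c[1]/c[2]+f["cy"]])
def hsv(f): return cv2.cvtColor(f["frame"],cv2.COLOR_BGR2HSV)
def mask(f,col):
    h=hsv(f)
    if col=='blue': return cv2.inRange(h,(98,90,30),(120,255,255))
    if col=='purple': return cv2.inRange(h,(125,60,30),(160,255,255))
    if col=='red': return cv2.inRange(h,(0,150,70),(6,255,255))|cv2.inRange(h,(174,150,70),(180,255,255))
def blobs(m,amin=15):
    n,l,s,c=cv2.connectedComponentsWithStats(m)
    return [(c[i],s[i],l==i) for i in range(1,n) if s[i][4]>=amin]
def tri(a,ua,b,ub):
    o1,d1=ray(a,ua);o2,d2=ray(b,ub);d1/=np.linalg.norm(d1);d2/=np.linalg.norm(d2)
    t=np.linalg.lstsq(np.c_[d1,-d2],o2-o1,rcond=None)[0]
    p,q=o1+d1*t[0],o2+d2*t[1]; return (p+q)/2,np.linalg.norm(p-q)
# tool orientation: z direction = dir, jaw axis y = jaw
def rot(z,y):
    z=np.array(z,float);z/=np.linalg.norm(z);y=np.array(y,float);y-=z*(y@z);y/=np.linalg.norm(y)
    return R.from_matrix(np.c_[np.cross(y,z),y,z]).as_quat()
E
python3 - <<'E'
from h import *
a=grab("scene");b=grab("side")
for n,f in (("scene",a),("side",b)):
    for c in ('blue','purple','red'):
        for ce,s,_ in blobs(mask(f,c)):
            print(n,c,ce.round(1),s.tolist(), onplane(f,ce,35).round())
save(a,"sc1",(160,100,360,290),4);save(b,"si1",(180,130,340,270),5)
E
```

```text
scene blue [373.2  86.7] [365, 81, 17, 12, 115] [671. 842.  35.]
scene blue [270.3 134.1] [262, 123, 18, 23, 298] [450. 375.  35.]
scene blue [246.4 147.6] [238, 137, 17, 22, 294] [411. 269.  35.]
scene blue [229.  172.4] [221, 162, 17, 22, 304] [423. 133.  35.]
scene purple [240.9 122.6] [232, 112, 18, 23, 309] [323. 374.  35.]
scene purple [311.2 122.5] [304, 113, 16, 21, 286] [551. 512.  35.]
scene red [229.1   9.8] [208, 0, 34, 25, 442] [-166. 1059.   35.]
scene red [250.8 194.8] [244, 185, 12, 21, 100] [539.  85.  35.]
scene red [213. 240.] [208, 237, 11, 7, 27] [ 533. -130.   35.]
scene red [ 97.4 268. ] [92, 264, 11, 9, 79] [ 299. -387.   35.]
side blue [10.4 43.3] [0, 22, 28, 41, 832] [-759. 2525.   35.]
side blue [205.9 180.7] [194, 154, 25, 53, 797] [427. 233.  35.]
side purple [225.8 145.6] [218, 136, 16, 20, 247] [551. 513.  35.]
side red [43.  97.2] [25, 94, 35, 10, 136] [-319. 1271.   35.]
side red [ 49.2 119.6] [28, 102, 39, 34, 736] [-236.  945.   35.]
side red [248.5 192.9] [245, 185, 9, 17, 83] [567. 119.  35.]
side red [266.7 225.7] [265, 223, 4, 6, 15] [583. -86.  35.]
side red [211.4 289.7] [206, 284, 11, 12, 98] [ 369. -330.   35.]
```

```bash
python3 - <<'E'
from h import *
q0=r.observe()["joints"]
# IK tests
for name,z in (("down",[0,0,-1]),):
  for p in ([550,0,300],[550,-150,300],[450,150,300]):
    for yaw in (0,45,90,-45):
        y=np.radians(yaw); q=r.inverse_kinematics(p,rot(z,[np.cos(y),np.sin(y),0]))
        print(p,yaw,None if q is None else np.round(q,2))
for th in (20,25,35,45,90,115,125,135):
    t=np.radians(th)
    for p in ([450,100,40],[550,100,40]):
        az=np.arctan2(p[1],p[0]); z=[np.cos(t)*np.cos(az),np.cos(t)*np.sin(az),-np.sin(t)]
        q=r.inverse_kinematics(p,rot(z,[-np.sin(az),np.cos(az),0]));q2=r.inverse_kinematics(p,rot(z,[np.sin(az),-np.cos(az),0]))
        print(th,p,None if q is None else np.round(q,2),None if q2 is None else np.round(q2,2))
E
```

```text
[550, 0, 300] 0 [-0.14  0.08  1.37 -0.    1.68 -0.14]
[550, 0, 300] 45 [-0.14  0.08  1.37 -0.    1.68 -0.93]
[550, 0, 300] 90 [-0.14  0.08  1.37 -0.    1.68 -1.71]
[550, 0, 300] -45 [-0.14  0.08  1.37 -0.    1.68  0.65]
[550, -150, 300] 0 [-0.4   0.13  1.33 -0.    1.69 -0.4 ]
[550, -150, 300] 45 [-0.4   0.13  1.33 -0.    1.69 -1.19]
[550, -150, 300] 90 [-0.4   0.13  1.33 -0.    1.69 -1.97]
[550, -150, 300] -45 [-0.4   0.13  1.33 -0.    1.69  0.38]
[450, 150, 300] 0 [ 0.16 -0.08  1.53 -0.    1.68  0.16]
[450, 150, 300] 45 [ 0.16 -0.08  1.53 -0.    1.68 -0.63]
[450, 150, 300] 90 [ 0.16 -0.08  1.53 -0.    1.68 -1.41]
[450, 150, 300] -45 [ 0.16 -0.08  1.53 -0.    1.68  0.94]
20 [450, 100, 40] None None
20 [550, 100, 40] [-0.12  0.19  2.5   2.74  0.79  1.76] [-0.12  0.19  2.5   2.74  0.79 -1.39]
25 [450, 100, 40] None None
25 [550, 100, 40] [-0.11  0.1   2.48  2.67  0.61  1.84] [-0.11  0.1   2.48  2.67  0.61 -1.3 ]
35 [450, 100, 40] [-0.18 -0.28  2.61  1.88  0.34  2.58] [-0.18 -0.28  2.61  1.88  0.34 -0.56]
35 [550, 100, 40] [-0.08 -0.01  2.4   2.29  0.29  2.25] [-0.08 -0.01  2.4   2.29  
[... 257 characters left out ...]
 0.05  0.07  1.94 -0.    1.14  1.4 ]
90 [550, 100, 40] [ 0.04  0.26  1.71 -0.    1.17 -1.71] [ 0.04  0.26  1.71 -0.    1.17  1.43]
115 [450, 100, 40] [ 0.09  0.36  1.64 -0.05  1.57 -1.69] [ 0.09  0.36  1.64 -0.05  1.57  1.45]
115 [550, 100, 40] [ 0.07  0.54  1.38 -0.05  1.65 -1.68] [ 0.07  0.54  1.38 -0.05  1.65  1.47]
125 [450, 100, 40] [ 0.1   0.48  1.54 -0.07  1.73 -1.68] [ 0.1   0.48  1.54 -0.07  1.73  1.46]
125 [550, 100, 40] [ 0.08  0.66  1.25 -0.06  1.84 -1.67] [ 0.08  0.66  1.25 -0.06  1.84  1.47]
135 [450, 100, 40] [ 0.11  0.6   1.43 -0.08  1.89 -1.68] [ 0.11  0.6   1.43 -0.08  1.89  1.47]
135 [550, 100, 40] [ 0.08  0.78  1.13 -0.08  2.01 -1.67] [ 0.08  0.78  1.13 -0.08  2.01  1.47]
```

View pics/sc1.png

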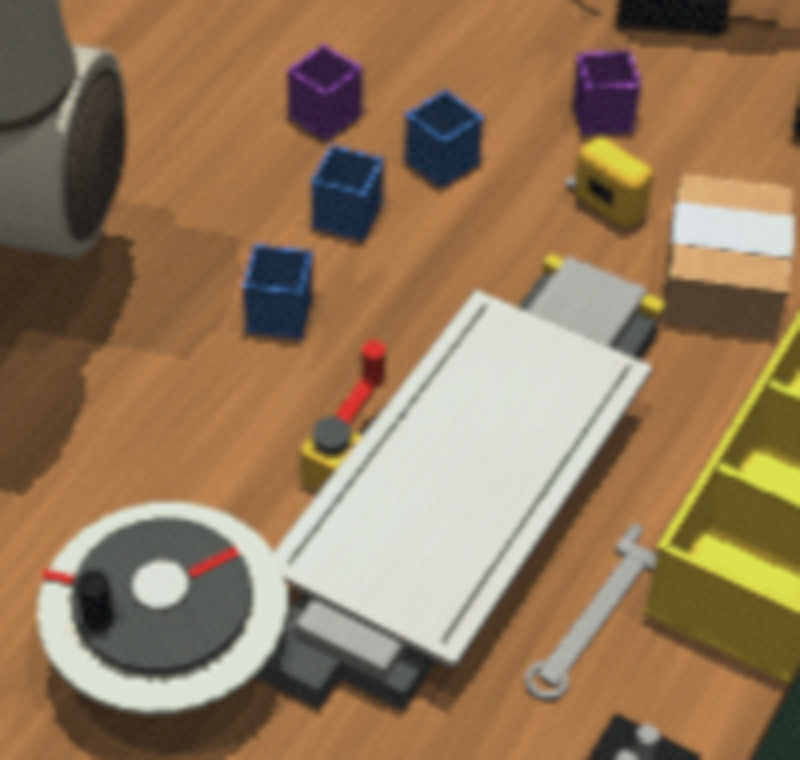

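View pics/si1.png

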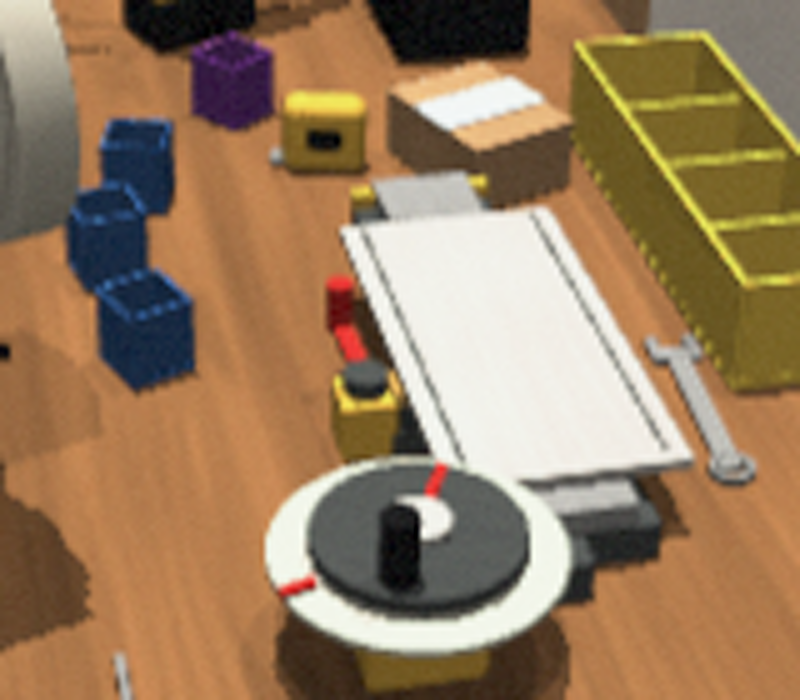

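The crop confirms the choice:
- There are three blue boxes (pixels in the crop: (278,290), (347,195), (443,140)) and two purple look-alikes.
- The cam lever's red knob is at (373,362), with the lever along the slide, so it is locked.
- The wheel mark is at (235,553) and the pointer at (72,577).

Next is a closer wrist view.

```bash
python3 - <<'E'
from h import *
a=grab("scene");b=grab("side")
S=lambda x,y:(160+x/4,100+y/4); D=lambda x,y:(180+x/5,130+y/5)
for n,p,q in (("hub",S(160,585),D(427,518)),("knobtop",S(96,580),D(400,512)),("camknobtop",S(373,350),D(341,284)),("camcap",S(331,430),D(366,374)),
   ("tray nearL",S(285,565),D(455,480)),("tray farL",S(480,293),D(342,230)),("tray farR",S(650,367),D(545,210)),("tray nearR",S(452,660),D(690,465)),("ptr",S(72,577),D(312,582)),("mark",S(237,552),D(440,467))):
    X,e=tri(a,p,b,q); print(n,X.round(1),round(e,1))
q=rot([0,0,-1],[0,1,0])
r.goto([480,-40,330],q)
f=grab("wrist"); save(f,"w1")
E
```

```text
hub [ 544.8 -207.4  103.8] 3.6
knobtop [ 519.7 -244.4  139.2] 1.3
camknobtop [555.   73.4  90.8] 1.8
camcap [557.3   5.4  61.4] 3.8
tray nearL [ 589.9 -115.3   53.8] 2.1
tray farL [584.2 201.6  56.6] 0.6
tray farR [742.7 199.   58.3] 1.0
tray nearR [ 740.5 -127.4   55.3] 4.8
ptr [ 474.2 -221.4   78.9] 2.9
mark [ 569.7 -146.7   91.3] 0.8
```

View pics/w1.png

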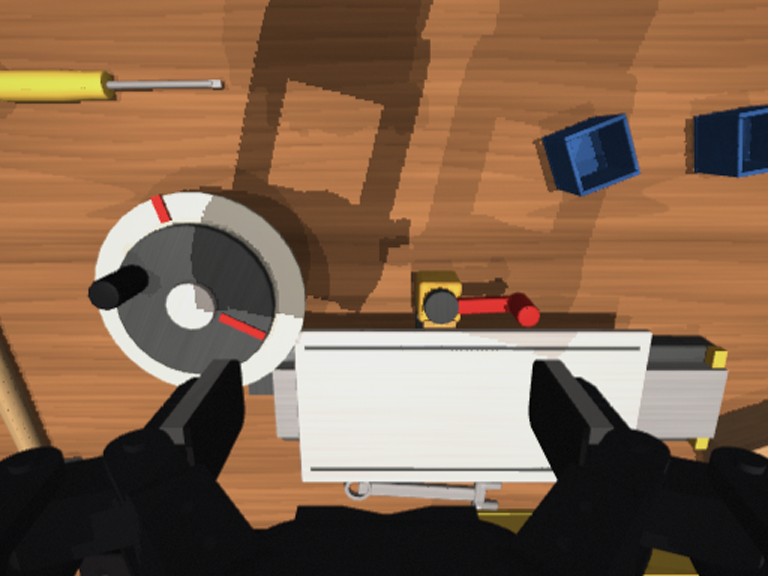

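The wrist view is clear. Pixels are in the 1.5x picture:
- The wheel hub is at (190,306), with its mark at (265,336) and the pointer at (163,220), so the mark is about 2.2 rad clockwise of the pointer.
- The cam cap is at (441,306) and its knob at (528,314).

I'll measure these from a second view as well.

```bash
python3 - <<'E'
from h import *
q=rot([0,0,-1],[0,1,0])
f1=grab("wrist")
r.goto([480,-160,300],q); f2=grab("wrist"); save(f2,"w2")
import pickle; pickle.dump((f1,f2),open("ww.pkl","wb"))
for f in (f1,f2):
    for ce,s,_ in blobs(mask(f,'red'),10): print(ce.round(1),s.tolist())
    # white hub: bright low-sat blobs
    h=hsv(f); m=cv2.inRange(h,(0,0,100),(180,60,255))
    for ce,s,_ in blobs(m,150): 
        if s[4]<3000: print(" w",ce.round(1),s.tolist())
E
```

```text
[106.6 138.5] [100, 130, 14, 18, 121]
[334.1 204.6] [305, 196, 55, 22, 691]
[161.  217.4] [146, 209, 31, 18, 177]
 w [108.6  55.7] [71, 53, 77, 6, 356]
 w [126.  204.1] [110, 189, 33, 31, 817]
 w [ 94.1 234. ] [66, 205, 68, 53, 789]
[201.5 142.4] [195, 133, 13, 20, 136]
[439.1 213.1] [404, 203, 67, 25, 927]
[256.5 227. ] [241, 218, 33, 19, 200]
 w [196.6  53.4] [156, 51, 81, 6, 290]
 w [222.2 212.8] [205, 197, 35, 33, 887]
```

View pics/w2.png

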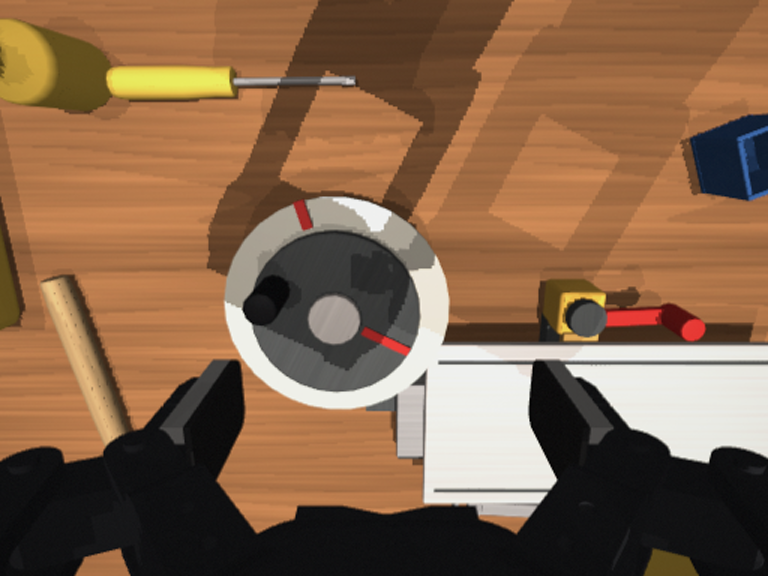

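```bash
cat >> h.py <<'E'
def multi(obs):
    A=np.zeros((3,3));b=np.zeros(3)
    for f,uv in obs:
        o,d=ray(f,uv);d=d/np.linalg.norm(d);P=np.eye(3)-np.outer(d,d);A+=P;b+=P@o
    X=np.linalg.solve(A,b); return X,[np.round(proj(f,X)-uv,1).tolist() for f,uv in obs]
E
python3 - <<'E'
from h import *
import pickle
f1,f2=pickle.load(open("ww.pkl","rb")); a=grab("scene");b=grab("side")
S=lambda x,y:(160+x/4,100+y/4); D=lambda x,y:(180+x/5,130+y/5); W=lambda x,y:(x/1.5,y/1.5)
T={"hub":(W(190,306),W(333.5,319.5),S(160,585),D(427,518)),
"ktop":(W(103,292),W(262,307),S(96,576),D(400,510)),
"camktop":(W(528,315),W(692,329),S(373,350),D(341,284)),
"camcap":(W(441,306),W(586,319),S(331,432),D(366,376)),
"trayNL":(W(302,330),W(428,347),S(281,570),D(455,480)),
"trayFL":(W(651,331),None,S(480,293),D(342,230)),
"trayNR":(W(303,481),W(425,502),S(452,660),D(690,465)),
"ptr in":(W(168,220),W(308,229),S(75,578),D(316,582)),
"mark":(W(266,336),W(410,352),S(237,552),D(442,467))}
for n,v in T.items():
    X,e=multi([(f,u) for f,u in zip((f1,f2,a,b),v) if u is not None]); 
    X2,_=multi([(f,u) for f,u in zip((f1,f2),v) if u is not None]) if v[1] else (X,0)
    print(n,X.round(1),X2.round(1),e)
E
```

```text
hub [ 542.8 -202.4   97.8] [ 540.7 -201.2   99.5] [[-0.3, 1.2], [-0.9, 1.2], [0.7, 0.3], [-1.6, 0.2]]
ktop [ 517.4 -243.8  140.4] [ 514.  -241.9  145.7] [[1.5, 1.7], [-0.3, 1.3], [-0.5, 0.5], [-1.0, -0.1]]
camktop [554.1  78.   87.6] [553.2  78.6  88.5] [[-0.7, 0.5], [-1.0, 0.2], [0.5, -0.1], [-0.7, -0.1]]
camcap [556.8   7.9  57.3] [556.9   8.7  56. ] [[-0.5, 0.6], [-0.2, -0.1], [0.4, 0.3], [-0.7, -0.2]]
trayNL [ 586.2 -120.9   53. ] [ 590.  -123.1   36. ] [[-0.7, 3.4], [3.1, 1.2], [-1.1, -0.7], [-0.5, 1.6]]
trayFL [583.3 204.3  54.3] [583.3 204.3  54.3] [[-0.3, 1.0], [0.1, -0.1], [-0.4, 0.1]]
trayNR [ 742.  -126.4   56.9] [ 740.4 -125.    61.6] [[-0.3, -1.5], [-1.3, -1.2], [0.8, 0.5], [-0.1, -1.2]]
ptr in [ 475.5 -220.5   77.3] [ 474.9 -221.    75.9] [[-0.1, 1.4], [0.3, -0.1], [-0.1, 0.5], [-0.8, -0.2]]
mark [ 570.9 -144.1   89.9] [ 570.  -142.7   93.6] [[-0.4, -0.3], [-1.4, -0.9], [0.9, -0.0], [-0.3, -0.3]]
```

All points agree with the given sizes:
- Cam radius is 70.1 mm.
- Mark radius is about 65 mm and the knob about 49 mm from the axis.

Next, free the cam.

```bash
cat >> h.py <<'E'
DOWN=rot([0,0,-1],[0,1,0])
def arc(c,rad,a0,a1,z,off=(0,0),step=0.2,speed=60,q=None):
    n=max(1,int(np.ceil(abs(a1-a0)/step)))
    for a in np.linspace(a0,a1,n+1)[1:]:
        r.movel([c[0]+off[0]+rad*np.cos(a),c[1]+off[1]+rad*np.sin(a),z],q,speed=speed)
def st(): 
    o=r.observe(); print("t",round(o["time"],1),"p",o["eef_pos"].round(1),"F",o["wrist_force"].round(1),"w",round(o["gripper_width"],3))
CAM=np.array([557,8.]); CK=np.array([554.2,78.]); CA0=np.arctan2(*(CK-CAM)[::-1])
E
python3 - <<'E'
from h import *
r.goto([CK[0],CK[1],150],DOWN); 
print(r.movel([CK[0],CK[1],65],speed=100,max_force=15)); st()
r.grasp(30); st()
arc(CAM,70,CA0,CA0+1.57,65); st()
f=grab("wrist"); save(f,"w3")
r.ungrasp(); r.movel([*(r.observe()["eef_pos"][:2]),150],speed=200); st()
a=grab("scene"); save(a,"sc3",(160,100,360,290),4)
E
```

```text
False
t 5.2 p [554.5  78.   65.6] F [ 0.5 -0.8  0.7] w 1.002
t 5.8 p [554.2  78.8  65.3] F [-0.5  8.2  3.2] w 0.219
t 8.8 p [486.2   6.8  64.6] F [-4.7 15.4 -1.5] w 0.224
t 10.1 p [487.    5.2 149.9] F [ 0.7 -0.4 -0.7] w 0.998
```

View pics/sc3.png

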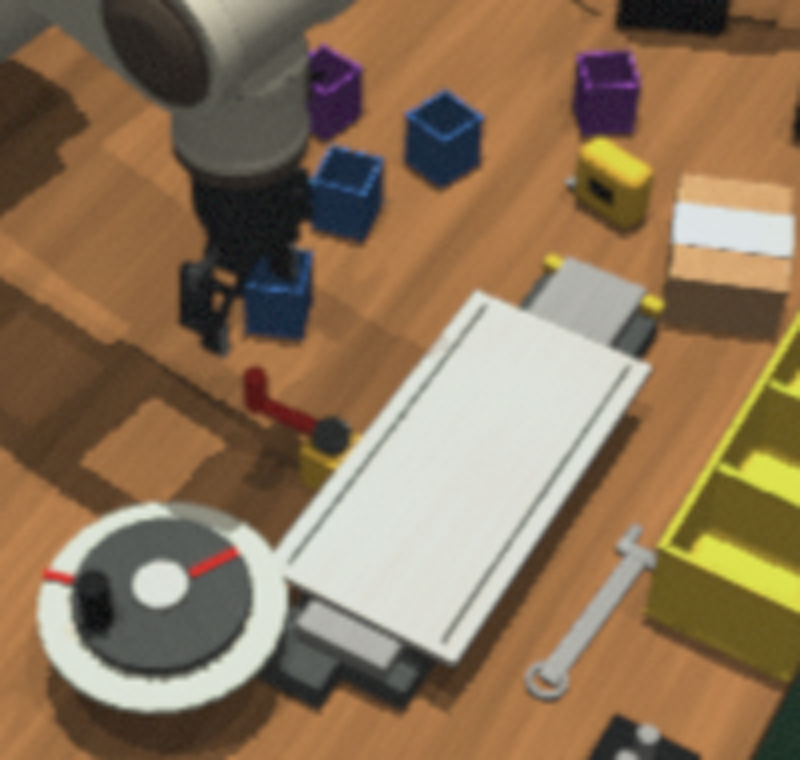

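Cam is free: the lever now stands out towards the robot, with its knob at crop (256,385). Next I'll grip the crank knob and lead it counter-clockwise.

```bash
cat >> h.py <<'E'
WA=np.array([541,-201.3]); KZ=103
E
python3 - <<'E'
from h import *
K=np.array([517.4,-244.])
r.movel([487,5,190]); r.goto([K[0],K[1],190],DOWN)
print(r.movel([K[0],K[1],KZ],speed=100,max_force=15)); st()
r.grasp(50); st()
p=r.observe()["eef_pos"][:2]; a0=np.arctan2(p[1]-WA[1],p[0]-WA[0]); print(np.degrees(a0), np.hypot(*(p-WA)))
arc(WA,50,a0,a0+0.6,KZ); st()
f=grab("wrist"); save(f,"w4")
E
```

```text
False
t 12.6 p [ 517.7 -244.1  103.7] F [-0.3 -0.2  0.4] w 1.001
t 13.2 p [ 517.4 -244.5  103.4] F [-1.7 -3.   4.6] w 0.267
-118.62395379052145 49.17653878562409
t 14.3 p [ 546.6 -250.9  103.2] F [0.6 1.3 6. ] w 0.267
```

View pics/w4.png

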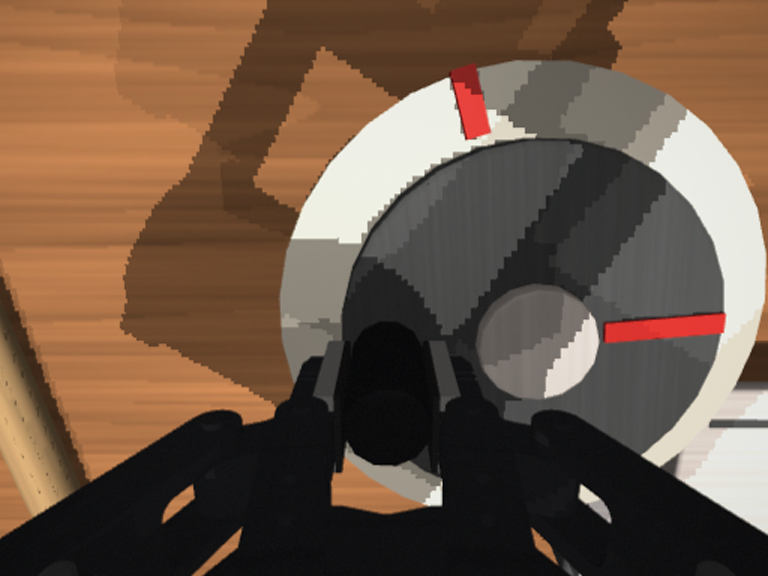

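It's tracking: the mark has moved to (665,327) and the knob is in the jaws. Continuing past the pointer.

```bash
python3 - <<'E'
from h import *
p=r.observe()["eef_pos"][:2]; a0=np.arctan2(p[1]-WA[1],p[0]-WA[0])
arc(WA,50,a0,a0+2.5,KZ,step=0.25,speed=70); st(); print(a0, a0+2.5)
f=grab("wrist"); save(f,"w5")
E
```

```text
t 17.6 p [ 566.6 -157.5  103.4] F [2.9 5.6 8. ] w 0.268
-1.4598189137353035 1.0401810862646965
```

View pics/w5.png

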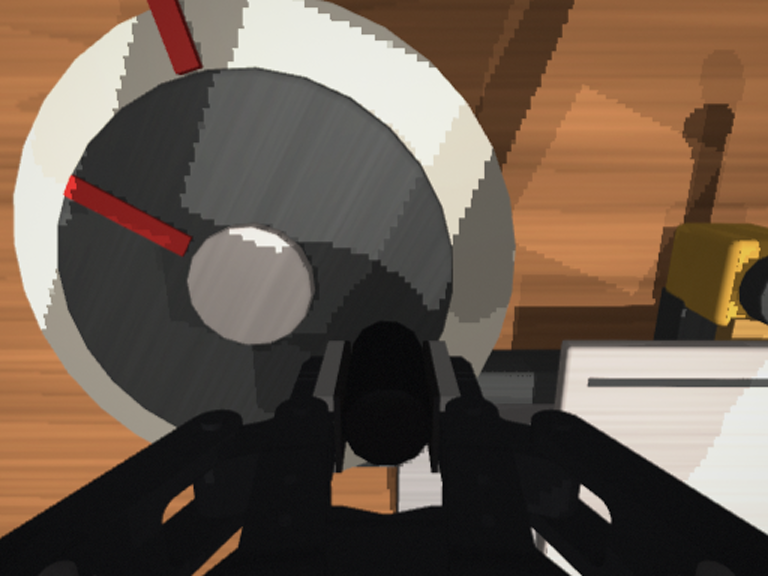

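The mark at (70,188) is well past the pointer, whose inner end is at (190,70). I'll measure the angles now.

```bash
cat >> h.py <<'E'
def angles(f,zw=92,zp=80,verbose=True):
    out=[]
    for ce,s,m in blobs(mask(f,'red'),60):
        ys,xs=np.nonzero(m); pts=np.c_[xs,ys].astype(np.float32)
        vx,vy,x0,y0=cv2.fitLine(pts,cv2.DIST_L2,0,.01,.01).ravel()
        t=(pts-[x0,y0])@[vx,vy]; e=[np.array([x0+vx*k,y0+vy*k]) for k in (t.min(),t.max())]
        for z in (zw,zp):
            P=[onplane(f,u,z)[:2] for u in e]; d=[np.hypot(*(p-WA)) for p in P]
            if d[0]>d[1]: P=P[::-1];d=d[::-1]
            if max(d)>110: continue
            v=P[1]-P[0]
            out.append((z,d,np.degrees(np.arctan2(v[1],v[0]))%360,[np.degrees(np.arctan2(*(p-WA)[::-1]))%360 for p in P]))
            if verbose: print("z",z,"r",np.round(d,1),"linedir",round(out[-1][2],1),"angles in/out",np.round(out[-1][3],1))
    return out
E
python3 - <<'E'
from h import *
f=grab("wrist"); angles(f)
o=r.observe()["eef_pos"]; print("knob",np.degrees(np.arctan2(o[1]-WA[1],o[0]-WA[0])))
# hub center at several z
h=hsv(f); m=cv2.inRange(h,(0,0,100),(180,60,255)); 
e=cv2.HoughCircles(cv2.cvtColor(f["frame"],cv2.COLOR_BGR2GRAY),cv2.HOUGH_GRADIENT,1.5,50,param1=120,param2=25,minRadius=35,maxRadius=48); print(e)
if e is not None: print(onplane(f,e[0][0][:2],97).round(1),onplane(f,e[0][0][:2],92).round(1))
E
```

```text
z 92 r [66.3 86.9] linedir 198.8 angles in/out [192.9 194.3]
z 80 r [68.9 91.1] linedir 198.8 angles in/out [196.3 196.9]
z 92 r [24.4 65.2] linedir 240.3 angles in/out [241.7 240.8]
z 80 r [27.9 71.6] linedir 240.3 angles in/out [251.5 244.6]
knob 59.489189877355116
[[[168.75 186.75  42.05]
  [333.75 242.25  43.7 ]
  [255.75 254.25  40.55]]]
[ 539.4 -200.6   97. ] [ 540.9 -202.    92. ]
```

```bash
python3 - <<'E'
from h import *
p=r.observe()["eef_pos"][:2]; a0=np.arctan2(p[1]-WA[1],p[0]-WA[0])
arc(WA,50,a0,a0-np.radians(39),KZ,step=0.2,speed=60); st()
f=grab("wrist"); angles(f)
r.ungrasp(); p=r.observe()["eef_pos"]; r.movel([p[0],p[1],200])
# camera in vertical plane of the pointer: choose tool so that camera is above about r=66 along 197.5deg
d=np.array([np.cos(np.radians(197.7)),np.sin(np.radians(197.7))])
T=np.array(f["cam_to_world"]); off=T[:2,3]-p[:2]; print("cam off",off)
r.goto([*(WA+40*d-off),230],DOWN)
f=grab("wrist"); save(f,"w6"); angles(f); st(); print(np.array(f["cam_to_world"])[:3,3].round(1))
E
```

```text
t 18.9 p [ 588.8 -183.7  103.5] F [6.4 2.1 7.4] w 0.263
z 92 r [24.2 64.9] linedir 200.3 angles in/out [200.5 200.4]
z 80 r [24.9 68.7] linedir 200.3 angles in/out [204.9 202. ]
cam off [-70.9713616  -0.2429995]
z 92 r [67.9 89.5] linedir 195.8 angles in/out [196.7 196.5]
z 80 r [69.1 91.6] linedir 195.8 angles in/out [196.7 196.5]
z 92 r [24.  64.5] linedir 200.3 angles in/out [199.8 200.1]
z 80 r [23.3 65.5] linedir 200.3 angles in/out [199.9 200.2]
t 20.7 p [ 573.6 -213.5  229.2] F [ 0.2  0.3 -0. ] w 1.001
[ 501.9 -214.2  373.3]
```

View pics/w6.png

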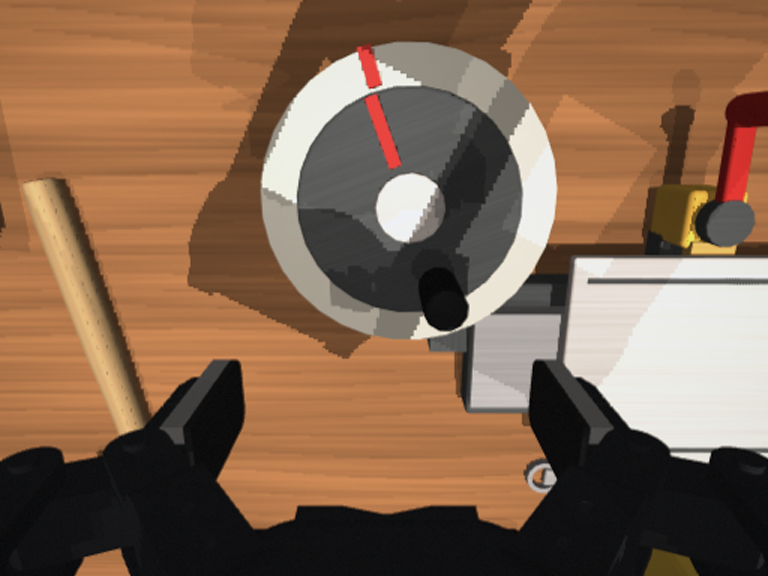

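In the in-plane view the pointer is at 196.6° and the mark at 200.1°, so about 3.5° more clockwise is needed. I'll regrip and finish clockwise.

```bash
python3 - <<'E'
from h import *
K=np.array([588.6,-184.0])
r.goto([K[0],K[1],190],DOWN); r.movel([K[0],K[1],KZ],speed=120,max_force=15)
r.grasp(50); st()
p=r.observe()["eef_pos"][:2]; a0=np.arctan2(p[1]-WA[1],p[0]-WA[0]); print(np.degrees(a0))
arc(WA,50,a0,np.radians(20.1-3.6-0.3),KZ,step=0.2,speed=25); st()
p=r.observe()["eef_pos"]; print(np.degrees(np.arctan2(p[1]-WA[1],p[0]-WA[0])))
r.ungrasp(); r.movel([p[0],p[1],200])
r.goto([573.6,-213.5,229.2],DOWN)
f=grab("wrist"); save(f,"w7",(150,0,400,240),3); angles(f); st()
E
```

```text
t 22.5 p [ 588.7 -183.9  103.2] F [1.  2.1 3.5] w 0.271
20.064828579063768
t 22.8 p [ 589.6 -187.3  103.4] F [4.3 3.2 4.2] w 0.266
16.09161400393432
z 92 r [68.2 89.5] linedir 196.2 angles in/out [196.6 196.5]
z 80 r [69.3 91.6] linedir 196.2 angles in/out [196.6 196.5]
z 92 r [24.2 64.4] linedir 196.4 angles in/out [196.  196.3]
z 80 r [23.5 65.4] linedir 196.4 angles in/out [195.8 196.2]
t 24.6 p [ 573.3 -213.6  228.3] F [-0.3 -0.3 -1.4] w 1.001
```

View pics/w7.png

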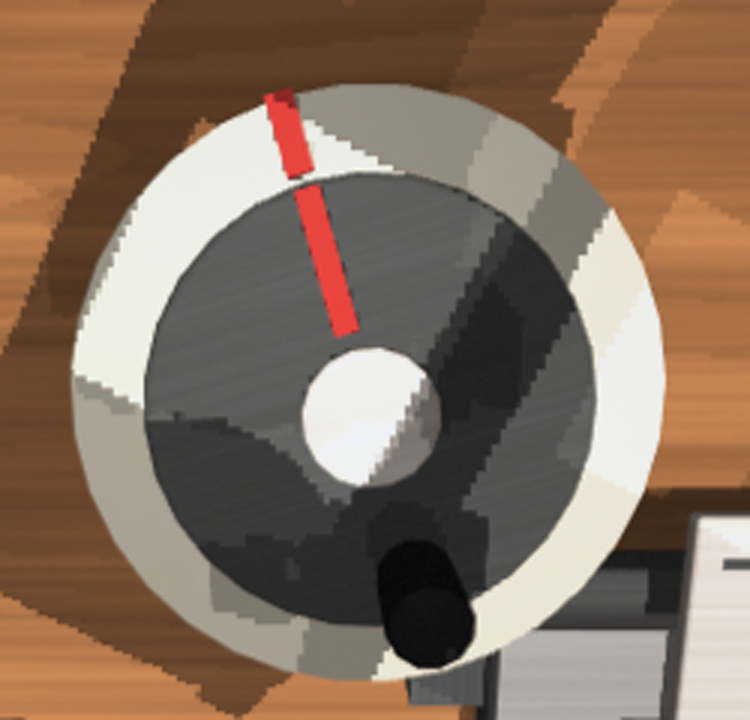

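The mark and pointer are collinear to within 0.3°. Next, lock the cam.

```bash
python3 - <<'E'
from h import *
K=CAM+70*np.array([np.cos(CA0+1.57),np.sin(CA0+1.57)])
r.movel([560,-150,228]);r.goto([487,5.5,150],DOWN); print(r.movel([487,5.5,65],speed=100,max_force=15)); r.grasp(30); st()
arc(CAM,70,CA0+1.56,CA0-0.03,65); st()
r.ungrasp(); p=r.observe()["eef_pos"]; r.movel([p[0],p[1],180],speed=200); st()
r.goto([480,-40,330],DOWN); f=grab("wrist"); save(f,"w8")
for ce,s,m in blobs(mask(f,'red'),60): print(ce,s)
r.goto([573.6,-213.5,229.2],DOWN)
f=grab("wrist"); angles(f); st()
E
```

```text
False
t 27.5 p [487.    6.8  65.3] F [-1.4 14.6  5.7] w 0.222
t 30.6 p [555.9  78.5  65. ] F [-1.3  2.9  5.4] w 0.225
t 32.0 p [555.9  78.  178.8] F [-0.8  0.4 -0.1] w 0.999
[105.11904762 138.79365079] [ 99 130  13  19 126]
[112.23943662 169.20657277] [103 153  19  33 213]
[333.58106169 202.39454806] [304 192  55  23 697]
z 92 r [68.  89.5] linedir 196.0 angles in/out [196.7 196.5]
z 80 r [69.2 91.6] linedir 196.0 angles in/out [196.7 196.6]
z 92 r [23.9 64.3] linedir 196.4 angles in/out [196.3 196.4]
z 80 r [23.2 65.4] linedir 196.4 angles in/out [196.3 196.4]
t 33.8 p [ 573.8 -212.2  230.5] F [ 0.5 -0.7  0.3] w 0.999
```

View pics/w8.png

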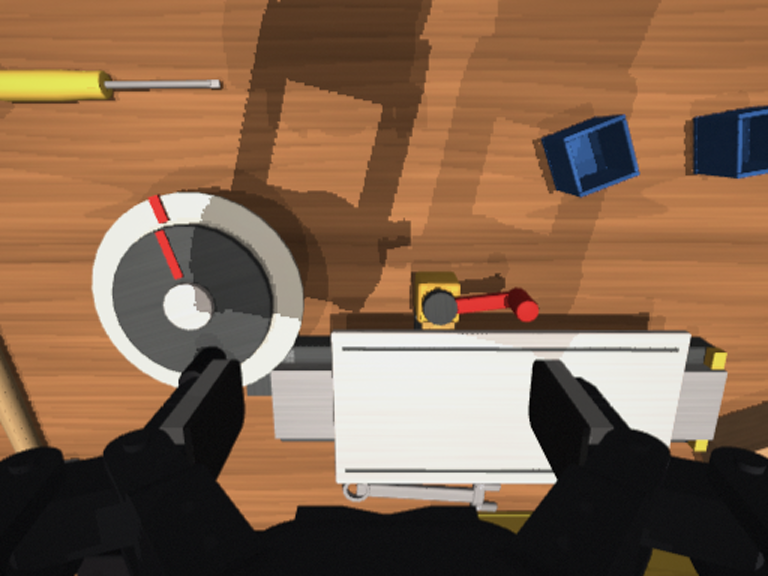

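The lever knob is at (527,309), where it was (528,314) before. So it stands about 3° short of fully locked, because the knob slid along the pads. I'll push it home with closed fingers under a force guard.

```bash
python3 - <<'E'
from h import *
r.goto([505,76,150],DOWN); r.grasp(30); r.movel([505,76,66],speed=150,max_force=15); st()
print(r.movel([526,76,66],speed=100,max_force=10)); st()
print(r.movel([548,76,66],speed=15,max_force=14)); st()
p=r.observe()["eef_pos"]; r.movel([500,76,66]); r.movel([500,76,180],speed=250); r.ungrasp()
r.goto([480,-40,330],DOWN); f=grab("wrist"); save(f,"w9")
for ce,s,m in blobs(mask(f,'red'),60): print(ce,s)
angles(f)
E
```

```text
t 36.5 p [505.4  76.   66.7] F [0.5 0.7 0.5] w -0.0
False
t 36.8 p [526.2  76.   66.4] F [0.7 0.8 0.9] w -0.003
True
t 37.7 p [536.   76.5  65.4] F [-2.   0.7  1.7] w -0.001
[105.17741935 138.7983871 ] [ 99 130  13  19 124]
[112.44285714 169.34761905] [104 153  18  33 210]
[333.4371345 206.8494152] [304 198  55  23 684]
z 92 r [70.2 91.7] linedir 196.6 angles in/out [191.7 192.8]
z 80 r [69.6 91.8] linedir 196.6 angles in/out [196.5 196.5]
z 92 r [24.  64.3] linedir 196.2 angles in/out [198.6 197.1]
z 80 r [23.2 64.1] linedir 196.2 angles in/out [214.  202.6]
```

View pics/w9.png

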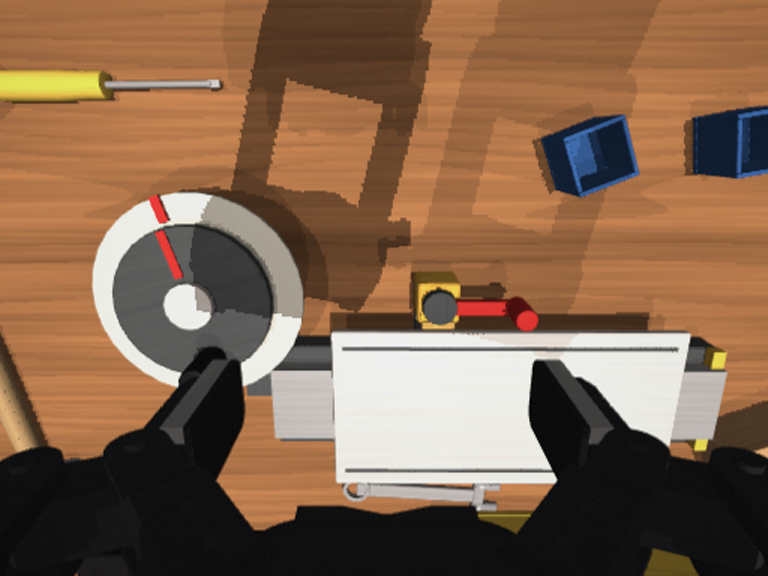

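The knob is now at (527,320), at its stop, and the wheel has not moved. On to the boxes.

```bash
python3 - <<'E'
from h import *
r.goto([440,260,330],DOWN); f=grab("wrist"); save(f,"b1")
import pickle; pickle.dump(f,open("b1.pkl","wb"))
for c in ("blue","purple"):
  for ce,s,m in blobs(mask(f,c),100): print(c,ce.round(1),s.tolist(),onplane(f,ce,30).round())
E
```

```text
blue [268.5 125.1] [246, 102, 46, 48, 1713] [413. 274.  30.]
blue [166.5 133.7] [136, 108, 61, 54, 1991] [424. 135.  30.]
blue [362.6 136.4] [333, 112, 61, 51, 2060] [428. 402.  30.]
purple [354.5  51.1] [324, 23, 63, 56, 2586] [320. 382.  30.]
purple [434.8 220.9] [401, 192, 68, 60, 2281] [552. 520.  30.]
```

View pics/b1.png

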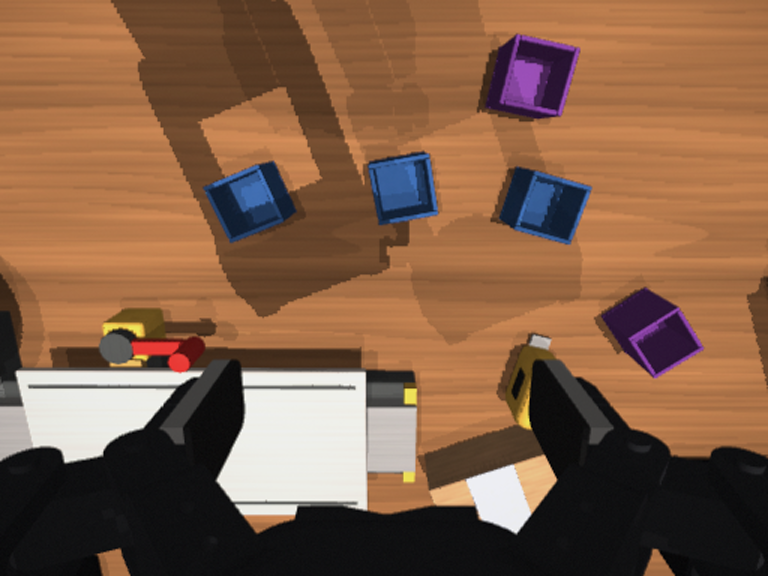

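```bash
cat >> h.py <<'E'
PZ=r.pinch_z
def pose(g,th,az):
    """grasp point g, tool pitch th deg (0 fwd horizontal, 90 down), azimuth az rad -> TCP pos, quat"""
    t=np.radians(th); z=np.array([np.cos(t)*np.cos(az),np.cos(t)*np.sin(az),-np.sin(t)])
    return np.array(g,float)+PZ*z, rot(z,[-np.sin(az),np.cos(az),0]), z
E
python3 - <<'E'
from h import *
print(PZ)
for g,az in (([413,274,30],0.586),([424,135,30],.31),([428,402,30],.75),([430,20,30],0),([430,20,30],0.05),([660,74,90],0),([660,-31,90],0),([660,179,90],0),([660,179,90],.15)):
    for th in (50,60,140,150):
        p,q,z=pose(g,th,az); j=r.inverse_kinematics(p,q); p2,_,_=pose(np.array(g)-100*z,th,az); j2=r.inverse_kinematics(p2,q)
        print(g,az,th,None if j is None else np.round(j,2),None if j2 is None else np.round(j2,2))
f=grab("wrist")
for u in ((366,371),(366,513)): print(onplane(f,(u[0]/1.5,u[1]/1.5),60))
E
```

```text
18.700000000000003
[413, 274, 30] 0.586 50 [ 0.33 -0.1   2.37  0.71  0.26 -2.46] [ 0.25 -0.47  2.41  0.4   0.57 -2.17]
[413, 274, 30] 0.586 60 [ 0.36 -0.07  2.25  0.25  0.46 -2.  ] [ 0.32 -0.35  2.26  0.2   0.74 -1.95]
[413, 274, 30] 0.586 140 [ 0.48  0.72  1.33 -0.09  1.96 -1.67] [ 0.49  0.79  1.06 -0.09  2.16 -1.68]
[413, 274, 30] 0.586 150 [ 0.48  0.83  1.25 -0.1   2.11 -1.67] [ 0.49  0.93  0.93 -0.11  2.32 -1.69]
[424, 135, 30] 0.31 50 [-0.01 -0.24  2.47  0.71  0.31 -2.5 ] [-0.12 -0.67  2.5   0.43  0.71 -2.24]
[424, 135, 30] 0.31 60 [ 0.04 -0.2   2.36  0.28  0.49 -2.06] [-0.01 -0.51  2.34  0.22  0.82 -2.01]
[424, 135, 30] 0.31 140 [ 0.2   0.64  1.48 -0.09  1.89 -1.67] [ 0.21  0.69  1.23 -0.09  2.09 -1.68]
[424, 135, 30] 0.31 150 [ 0.2   0.74  1.4  -0.11  2.04 -1.67] [ 0.21  0.83  1.12 -0.11  2.23 -1.69]
[428, 402, 30] 0.75 50 [ 0.56  0.1   2.17  0.58  0.22 -2.29] [ 0.52 -0.2   2.24  0.35  0.44 -2.07]
[428, 402, 30] 0.75 60 [ 0.58  0.12  2.05  0.19  0.46 -1.9 ] [ 0.56 -0.12  2.08  0.16  0.67 -1.86]
[428, 402, 30] 0.75 140 [ 0.66  0.89  1.03 -0.08  2.09 -1.67] [ 0.67  1.01  0.67 -0
[... 1496 characters left out ...]
 1.89 -0.36  0.39 -1.07] [ 0.24 -0.03  1.95 -0.3   0.55 -1.13]
[660, 179, 90] 0 60 [ 0.2   0.23  1.77 -0.17  0.63 -1.27] [ 0.22  0.05  1.79 -0.15  0.8  -1.28]
[660, 179, 90] 0 140 [ 0.11  1.05  0.6   0.12  2.35 -1.41] None
[660, 179, 90] 0 150 [ 0.11  1.18  0.44  0.17  2.55 -1.37] None
[660, 179, 90] 0.15 50 [ 0.15  0.18  1.91 -0.01  0.36 -1.56] [ 0.15 -0.05  1.97 -0.    0.52 -1.56]
[660, 179, 90] 0.15 60 [ 0.15  0.22  1.78 -0.    0.61 -1.57] [ 0.15  0.03  1.81 -0.    0.78 -1.57]
[660, 179, 90] 0.15 140 [ 0.15  1.07  0.57  0.    2.37 -1.57] None
[660, 179, 90] 0.15 150 [ 0.15  1.2   0.4   0.    2.58 -1.57] None
[580.10979354 239.55814795  60.        ]
[741.99133484 237.55673318  60.        ]
```

```bash
cat >> h.py <<'E'
def rim(f,near,z=60,tol=60,col='blue'):
    best=None
    for ce,s,m in blobs(mask(f,col),100):
        p=onplane(f,ce,z)[:2]; d=np.hypot(*(p-near))
        if best is None or d<best[0]: best=(d,m,ce)
    ys,xs=np.nonzero(best[1]); hull=cv2.convexHull(np.c_[xs,ys].astype(np.float32))[:,0]
    P=np.array([onplane(f,u,z)[:2] for u in hull],np.float32)
    (c,wh,ang)=cv2.minAreaRect(P)
    return np.array(c),wh,np.radians(ang),best[2]
def look(xy,h=240,col='blue',z=60):
    r.goto([xy[0]+71,xy[1],h],DOWN); f=grab("wrist"); return f,rim(f,np.array(xy),z,col=col)
def natural(xy): return np.arctan2(xy[1],xy[0])-np.arcsin(74/np.hypot(*xy))
def pickaz(xy,ang):
    n=natural(xy); return min((ang+k*np.pi/2 for k in range(-4,5)),key=lambda a:abs(a-n)),n
E
python3 - <<'E'
from h import *
f,(c,wh,ang,px)=look((424,135)); print(c,wh,np.degrees(ang),px); az,n=pickaz(c,ang); print("az",np.degrees(az),np.degrees(n)); save(f,"b2",(100,0,420,240),2.4)
for th in (40,45,50,130,135,140):
    for h in (30,130):
        p,q,z=pose([*c,h],th,az); j=r.inverse_kinematics(p,q); print(th,h,None if j is None else np.round(j,2))
for y in (-31,74,179):
  for th in (125,130,135,140):
    p,q,z=pose([655,y,160],th,natural((655,y))); j=r.inverse_kinematics(p,q); print(y,th,None if j is None else np.round(j,2))
st()
E
```

```text
[423.46240234 137.64317322] (51.12600326538086, 51.14595413208008) 21.686735153198242 [260.95899695  90.04778041]
az 21.686735153198242 8.439921201810726
40 30 [-0.12 -0.22  2.57  1.61  0.38  2.76]
40 130 [-0.12 -0.53  2.47  0.81  0.54 -2.64]
45 30 None
45 130 [-0.08 -0.5   2.41  0.61  0.58 -2.44]
50 30 [-0.05 -0.24  2.47  0.82  0.37 -2.69]
50 130 [-0.05 -0.46  2.36  0.46  0.65 -2.28]
130 30 [ 0.21  0.52  1.57 -0.11  1.74 -1.72]
130 130 [ 0.21  0.41  1.51 -0.11  1.91 -1.74]
135 30 [ 0.22  0.58  1.53 -0.12  1.81 -1.71]
135 130 [ 0.22  0.46  1.47 -0.12  1.98 -1.73]
140 30 [ 0.22  0.64  1.48 -0.13  1.89 -1.71]
140 130 [ 0.22  0.52  1.43 -0.13  2.05 -1.73]
-31 125 [-0.16  0.76  0.86 -0.    2.13 -1.57]
-31 130 [-0.16  0.82  0.79 -0.    2.23 -1.57]
-31 135 [-0.16  0.88  0.72 -0.    2.32 -1.58]
-31 140 [-0.16  0.94  0.66 -0.    2.41 -1.58]
74 125 [-0.    0.77  0.85 -0.    2.13 -1.57]
74 130 [-0.    0.83  0.78 -0.    2.23 -1.57]
74 135 [-0.    0.89  0.71 -0.    2.33 -1.58]
74 140 [-0.    0.95  0.64 -0.    2.42 -1.58]
179 125 [ 0.15  0.82  0.76 -0.    2.17 -1.57]
179 130 [ 0.15  0.89  0.68 -0.    2.27 -1.58]
179 135 [ 0.15  0.95  0.6  -0.    2.37 -1.58]
179 140 [ 0.15  1.02  0.53 -0.    2.47 -1.58]
t 42.3 p [495.2 135.1 240.8] F [0.2 0.7 0.7] w 1.004
```

View pics/b2.png

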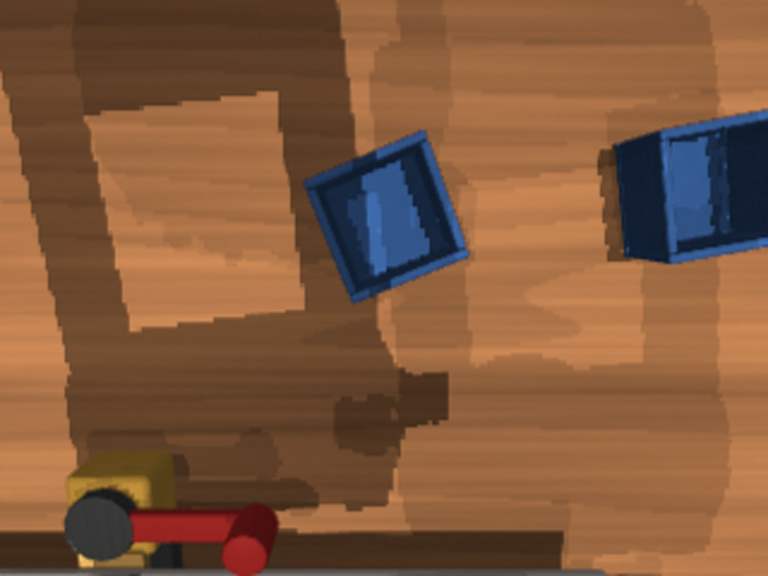

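The box is sharp in this view: 51 x 51 mm at (423,138), yaw 21.7°. Next is stage 1: grasp at 50° pitch, roll it 90° onto its side at the same spot.

```bash
cat >> h.py <<'E'
def pick(xy,az,h,th=50,top=125,sq=45):
    p,q,_=pose([*xy,top],th,az); r.goto(p,q)
    p,q,_=pose([*xy,h],th,az)
    if r.movel(p,None,speed=120,max_force=12): print("touch on descent"); st()
    r.grasp(sq); st()
    p,_,_=pose([*xy,top],th,az); r.movel(p,None,speed=120); st()
def put(xy,az,h,th=140,top=125,mf=8,extra=4,up=70):
    p,q,_=pose([*xy,top],th,az); r.goto(p,q); print("carried"); st()
    p,_,_=pose([*xy,h+8],th,az); r.movel(p,None,speed=120)
    p,_,_=pose([*xy,h-extra],th,az); print("contact",r.movel(p,None,speed=25,max_force=mf)); st()
    r.ungrasp(); z=r.observe()["eef_pos"]; r.movel([z[0],z[1],z[2]+up],None,speed=150); st()
E
python3 - <<'E'
from h import *
c=np.array([423.5,137.6]); az=np.radians(21.7)
pick(c,az,30)
put(c,natural(c),26)
f=grab("scene"); save(f,"c1",(160,80,360,290),3.5)
E
```

```text
t 44.7 p [435.  142.1  16.3] F [-2.6 -1.   6.8] w 0.602
t 45.6 p [434.2 142.1 109.7] F [ 0.7  0.1 -1.6] w 0.605
carried
t 47.1 p [409.2 135.5 112.8] F [ 0.1  0.  -1.3] w 0.603
contact True
t 48.4 p [409.5 135.5  14.2] F [3.  0.4 5.7] w 0.603
t 49.4 p [409.1 135.5  83.4] F [ 0.3  0.1 -0.7] w 1.0
```

View pics/c1.png

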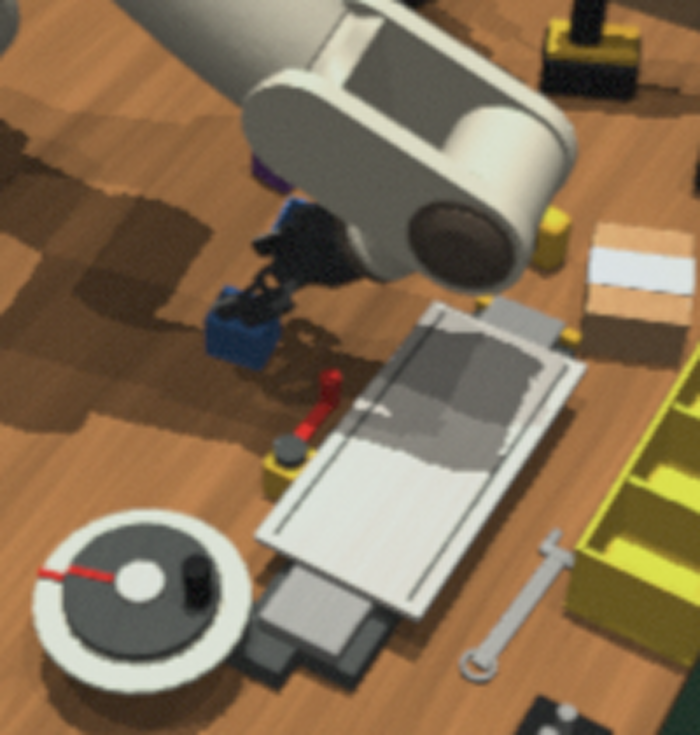

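Box A is lying on its side (crop (243,330)). I'll look from above before stage 2.

```bash
python3 - <<'E'
from h import *
f,(c,wh,ang,px)=look((423,137),z=52); print(c,wh,np.degrees(ang),px); az,n=pickaz(c,ang); print("az",np.degrees(az),np.degrees(n)); save(f,"b3",(100,0,420,240),2.4)
E
```

```text
[422.78625488 137.0866394 ] (59.272727966308594, 51.202545166015625) 8.44887638092041 [258.10341672  91.66351434]
az 8.44887638092041 8.380929016750454
```

View pics/b3.png

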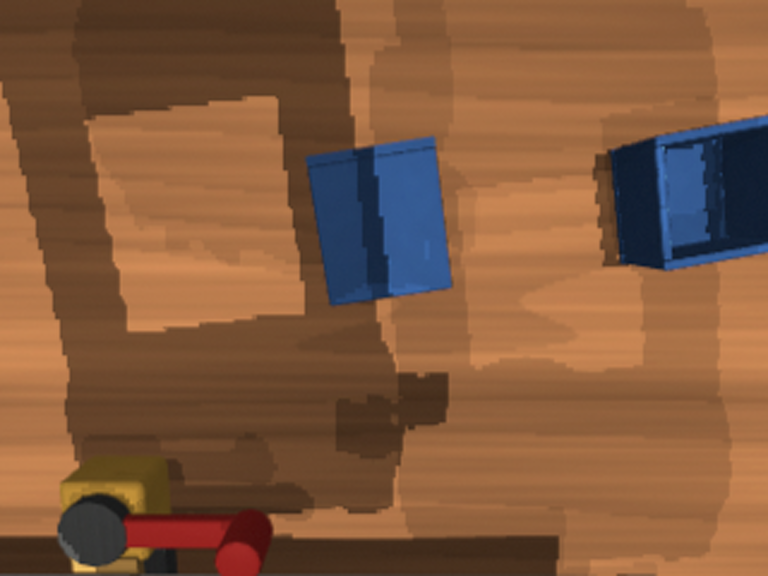

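Lying flat exactly as commanded, 59 x 51 mm at z=52. Next is stage 2, onto the tray.

```bash
cat >> h.py <<'E'
def totray(c,az,y,x=657,h=28):
    pick(c,az,h,top=125)
    p,q,_=pose([c[0]+10,c[1],200],95,natural(c)); r.goto(p,q); st()
    az2=natural((x,y)); p,q,_=pose([x,y,200],120,az2); r.goto(p,q); st()
    put((x,y),az2,90,top=150,up=70,mf=8,extra=6)
E
python3 - <<'E'
from h import *
totray(np.array([422.8,137.1]),np.radians(8.4),-25)
f=grab("scene"); save(f,"c2",(160,80,360,290),3.5)
E
```

```text
t 52.8 p [435.1 139.   14.4] F [-4.9 -0.2  7.9] w 0.604
t 53.7 p [434.2 138.8 109.7] F [-0.2 -0.6 -1.6] w 0.604
t 54.7 p [430.8 136.9 180.3] F [ 0.1 -0.  -1.2] w 0.602
t 55.8 p [647.4 -22.7 184.5] F [-0.8  0.1 -1.3] w 0.605
carried
t 56.3 p [643.  -22.  138.6] F [-0.  -0.4 -1.1] w 0.603
contact True
t 57.3 p [643.  -22.7  78.8] F [3.2 2.7 7.1] w 0.611
t 58.4 p [642.7 -22.9 147.4] F [ 0.7  1.1 -0.5] w 1.001
```

View pics/c2.png

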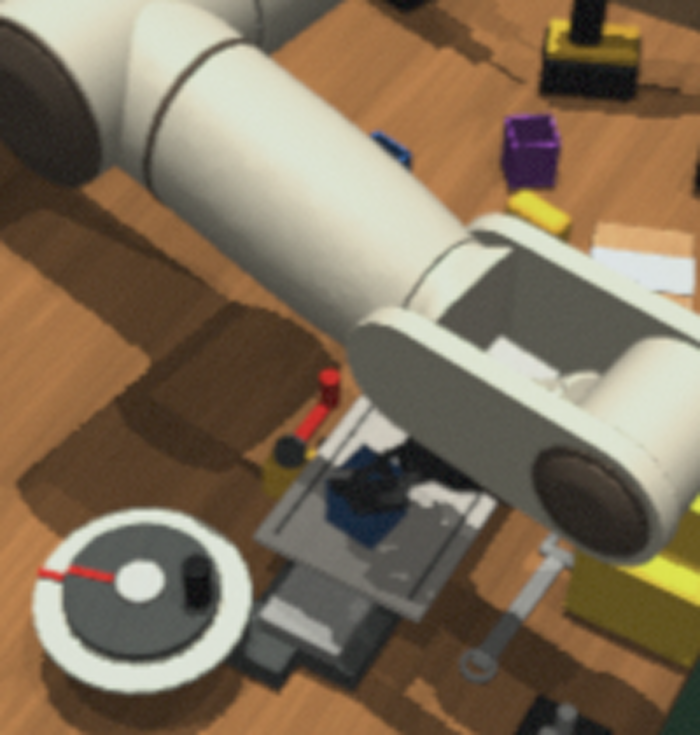

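```bash
python3 - <<'E'
from h import *
f,(c,wh,ang,px)=look((655,-25),h=300,z=120); print(c,wh,np.degrees(ang)); save(f,"c3",s=1.2)
f,(c,wh,ang,px)=look((413,272)); print(c,wh,np.degrees(ang)); az,n=pickaz(c,ang); print("az",np.degrees(az),np.degrees(n)); save(f,"b4",s=1.2)
for ce,s,m in blobs(mask(f,'blue'),100): print(ce,onplane(f,ce,60).round())
E
```

```text
[654.21710205 -25.09356689] (51.04497528076172, 51.61378479003906) 81.54397583007812
[411.34338379 273.08526611] (51.075531005859375, 51.26807403564453) 10.162540435791016
az 10.162540435791016 24.959870591379254
[259.48251513  88.11701412] [411. 273.  60.]
[382.91895567 103.20233886] [425. 393.  60.]
[  9.80546075 296.07849829] [641. -16.  60.]
```

View pics/c3.png

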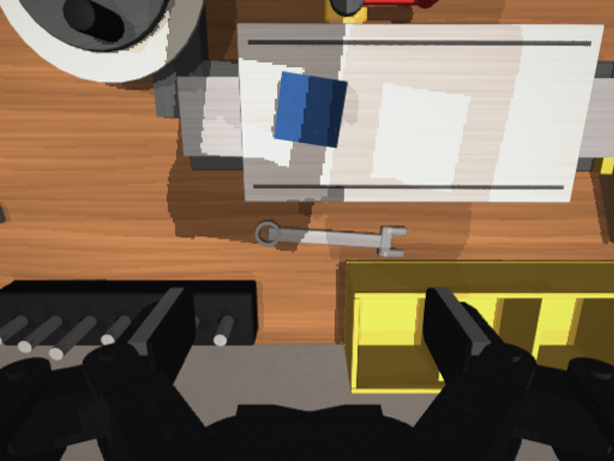

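View pics/b4.png

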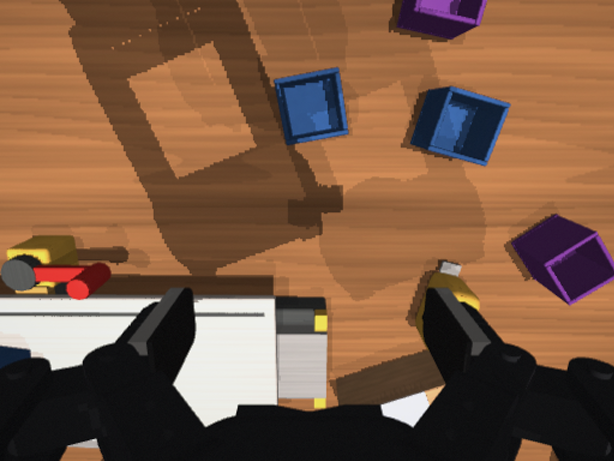

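Box A stands mouth-down on the tray at (654,-25), with its closed bottom up. For box B, I'll lay it on its side at A's old free spot, then onto the tray.

```bash
cat >> h.py <<'E'
def stage1(c,az,s=np.array([425.,140.])):
    pick(c,az,30); p,q,_=pose([s[0],s[1],150],100,natural(s)); r.goto(p,q); put(s,natural(s),26)
    f,(c2,wh,ang,px)=look(s,z=52); a2,n=pickaz(c2,ang); print("lying",c2,wh,np.degrees(a2),np.degrees(n)); return f,c2,wh,a2
E
python3 - <<'E'
from h import *
c=np.array([411.3,273.1]); az=np.radians(10.2)
for th,h in ((50,125),(50,30)):
    p,q,z=pose([*c,h],th,az); print(r.inverse_kinematics(p,q))
f,c2,wh,a2=stage1(c,az); save(f,"b5",s=1.2)
E
```

```text
[ 0.58838708 -0.23931707  2.22740976 -0.50724714  0.55611615 -0.80809372]
[ 0.58838708 -0.04703053  2.31584706 -0.88917729  0.33653918 -0.3883181 ]
t 63.1 p [423.4 275.4  16.3] F [-2.2 -1.3  5.2] w 0.602
t 64.0 p [422.8 275.  109.7] F [-0.1 -0.3 -2.7] w 0.604
carried
t 65.7 p [410.5 138.3 112.9] F [ 0.2 -0.4 -1.1] w 0.607
contact True
t 67.0 p [411.1 137.9  14.1] F [3.2 1.4 8.2] w 0.6
t 68.1 p [410.6 137.8  83.2] F [ 0.1 -0.7  0. ] w 0.998
lying [424.31539917 139.4487915 ] (59.379539489746094, 51.42136001586914) 8.474056243896484 8.656033921178798
```

View pics/b5.png

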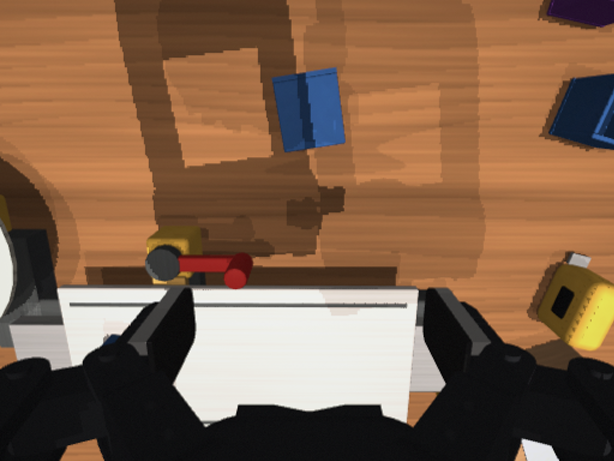

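```bash
python3 - <<'E'
from h import *
totray(np.array([424.3,139.4]),np.radians(8.5),77)
f,(c,wh,ang,px)=look((655,77),h=300,z=120); print(c,wh,np.degrees(ang)); save(f,"c4",s=1.2)
for ce,s,m in blobs(mask(f,'blue'),100): print(ce,onplane(f,ce,120).round())
f,(c,wh,ang,px)=look((428,398)); print(c,wh,np.degrees(ang)); az,n=pickaz(c,ang); print("az",np.degrees(az),np.degrees(n)); save(f,"b6",s=1.2)
for th,h in ((50,125),(50,30)):
    p,q,z=pose([*c,h],th,az); print(r.inverse_kinematics(p,q))
st()
E
```

```text
t 71.4 p [436.6 141.3  14.4] F [-4.4  0.3  7. ] w 0.604
t 72.3 p [435.7 141.1 109.8] F [-1.   0.1 -2.7] w 0.604
t 73.3 p [432.4 139.2 180.3] F [-0.6 -0.8 -2.4] w 0.6
t 74.5 p [647.2  77.4 184.5] F [ 0.6  0.8 -1.2] w 0.609
carried
t 75.0 p [642.8  77.4 138.5] F [ 0.4  0.5 -1.6] w 0.605
contact True
t 75.9 p [642.8  77.2  78.8] F [2.1 4.  5. ] w 0.607
t 77.0 p [642.5  76.9 147.4] F [ 0.2 -0.4 -0.6] w 1.003
[654.17199707  76.79322815] (51.45418167114258, 51.57027816772461) 0.019302697852253914
[156.49592811  91.70401573] [654. -20. 120.]
[257.48360107  91.12884873] [654.  77. 120.]
[426.92703247 399.98605347] (51.45941162109375, 51.33584213256836) 74.71682739257812
az 74.71682739257812 35.86713874397446
None
None
t 79.3 p [500.  397.2 240. ] F [-0.8  0.1 -0.3] w 1.002
```

View pics/c4.png

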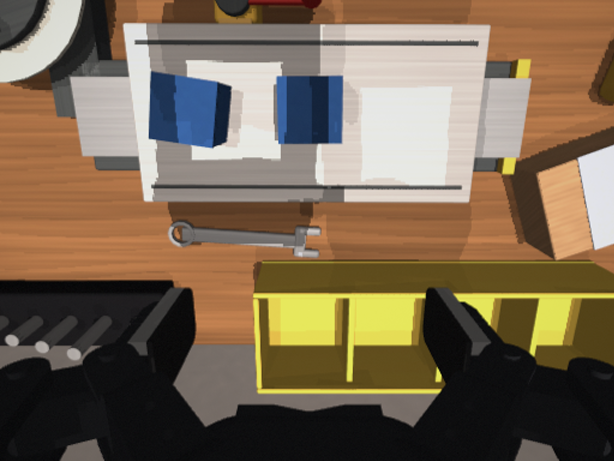

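View pics/b6.png

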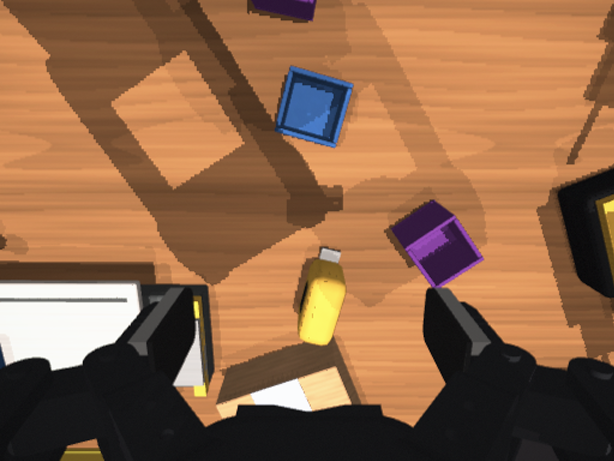

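Box B is mouth-down at (654,77). Box C is at (427,400), yaw 75°, which is awkward for a tilted grasp. I'll first carry it upright, tool down, to the free spot with a better yaw, then turn it over like the others.

```bash
python3 - <<'E'
from h import *
c=np.array([426.9,400.]); 
for az in (74.7,-15.3):
    p,q,z=pose([*c,40],90,np.radians(az)); print(az,r.inverse_kinematics(p,q))
s=np.array([425.,140.])
pick(c,np.radians(-15.3),38,th=90,top=140)
put(s,natural(s),38,th=90,top=140,mf=8,extra=4,up=90)
f,(c,wh,ang,px)=look(s); az,n=pickaz(c,ang); print(c,wh,np.degrees([az,n])); save(f,"b7",s=1.2)
E
```

```text
74.7 [ 0.62121998  0.32695736  1.66635436  0.          1.14828093 -2.2533373 ]
-15.3 [ 6.21219978e-01  3.26957360e-01  1.66635436e+00 -4.44089210e-16
  1.14828093e+00 -6.82540973e-01]
t 81.3 p [427.2 400.2  20. ] F [-0.5 -0.3  6. ] w 0.607
t 82.3 p [426.6 399.8 120.4] F [ 0.  -0.1 -1.9] w 0.605
carried
t 83.4 p [425.2 140.5 121.3] F [-0.2  0.6 -2. ] w 0.604
contact True
t 84.7 p [425.4 140.1  19.7] F [0.1 0.4 5.2] w 0.603
t 85.9 p [424.6 139.9 108.6] F [0.1 0.4 0.4] w 0.998
[424.89984131 139.57844543] (51.0521240234375, 51.10934066772461) [8.57164192 8.66125821]
```

View pics/b7.png

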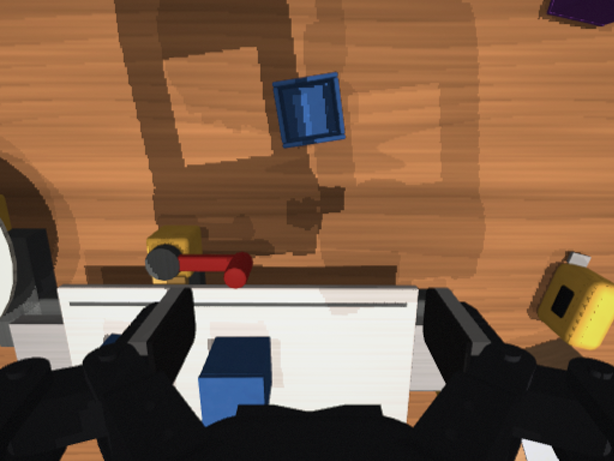

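```bash
python3 - <<'E'
from h import *
f,c2,wh,a2=stage1(np.array([424.9,139.6]),np.radians(8.6)); save(f,"b8",s=1.2)
E
```

```text
t 89.0 p [437.2 141.5  16.4] F [-6.  -0.7  8.9] w 0.599
t 89.9 p [436.3 141.3 109.8] F [ 0.4 -0.1 -2.1] w 0.605
carried
t 91.6 p [410.7 137.9 113.1] F [ 0.6 -0.1 -0.9] w 0.601
contact True
t 92.9 p [411.  137.9  14.2] F [3.3 1.5 5.9] w 0.604
t 94.0 p [410.6 137.8  83.4] F [0.9 0.4 0.1] w 0.998
lying [424.20748901 139.45805359] (59.332557678222656, 51.421932220458984) 8.527901649475098 8.659338347249143
```

View pics/b8.png

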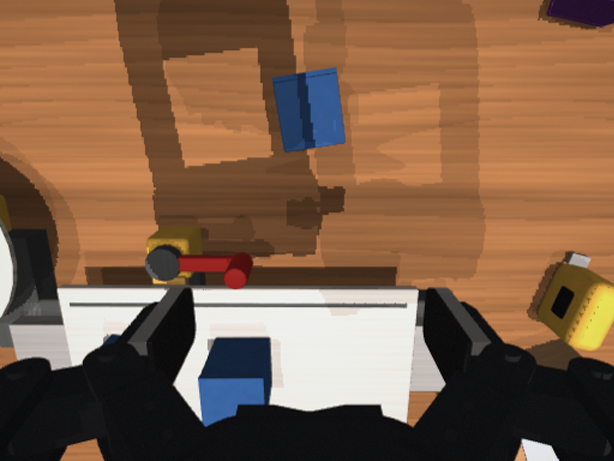

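```bash
python3 - <<'E'
from h import *
totray(np.array([424.2,139.4]),np.radians(8.5),177)
f,(c,wh,ang,px)=look((655,177),h=300,z=120); print(c,wh,np.degrees(ang)); save(f,"c5",s=1.2)
r.goto([573.6,-213.5,229.2],DOWN); f=grab("wrist"); save(f,"w10",s=1.2); angles(f)
r.goto([480,-40,330],DOWN); f=grab("wrist"); save(f,"w11",s=1.2)
for ce,s,m in blobs(mask(f,'red'),60): print(ce,s)
st()
E
```

```text
t 97.3 p [436.5 141.3  14.4] F [-4.2 -0.5  8.4] w 0.61
t 98.2 p [435.6 141.1 109.7] F [-0.5  0.1 -1.9] w 0.608
t 99.2 p [432.3 139.1 180.3] F [-0.6 -0.2 -2. ] w 0.6
t 100.4 p [647.4 175.6 184.6] F [ 0.6 -0.4 -1. ] w 0.605
carried
t 101.0 p [643.  174.9 138.5] F [0.1 0.1 0.2] w 0.606
contact True
t 101.9 p [642.9 175.1  78.8] F [1.7 4.1 5.3] w 0.608
t 103.0 p [642.8 174.7 147.4] F [ 0.7 -0.8 -1. ] w 0.999
[654.20275879 176.58091736] (51.0983772277832, 51.388423919677734) 8.911300659179688
z 92 r [68.1 89.5] linedir 196.9 angles in/out [196.6 196.7]
z 80 r [69.3 91.6] linedir 196.9 angles in/out [196.6 196.7]
z 92 r [24.  64.4] linedir 196.4 angles in/out [196.4 196.4]
z 80 r [23.3 65.5] linedir 196.4 angles in/out [196.3 196.4]
[106.28225806 138.09677419] [100 129  13  19 124]
[113.48309179 168.66666667] [105 153  18  33 207]
[333.93481276 206.39528433] [305 198  55  22 721]
t 106.4 p [480.5 -40.8 328.9] F [-0.3  0.   0. ] w 1.002
```

View pics/c5.png

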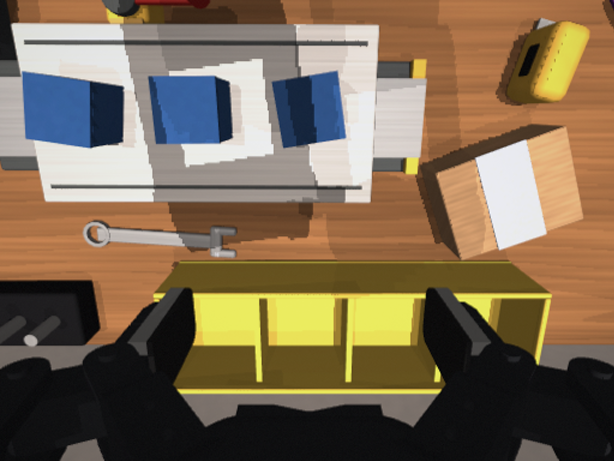

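View pics/w11.png

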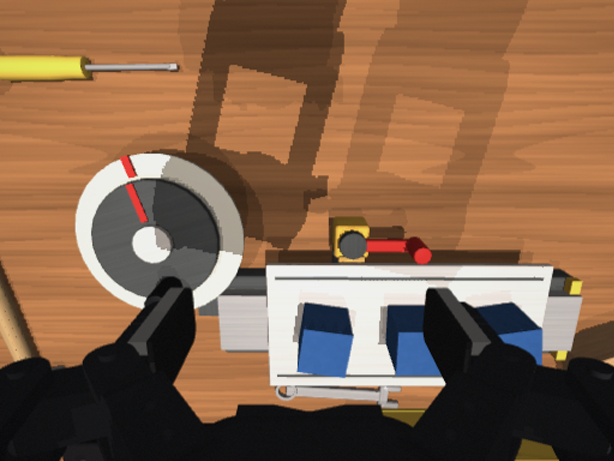

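All three boxes are on the tray, the cam is home and the wheel is on its pointer. One last overall look with the arm clear, then hand in.

```bash
python3 - <<'E'
from h import *
r.goto([300,-400,330],DOWN)
a=grab("scene"); save(a,"e1"); b=grab("side"); save(b,"e2")
st()
E
```

```text
t 108.0 p [ 300.7 -399.4  330.1] F [-0.6 -0.2  0. ] w 1.001
```

View pics/e1.png

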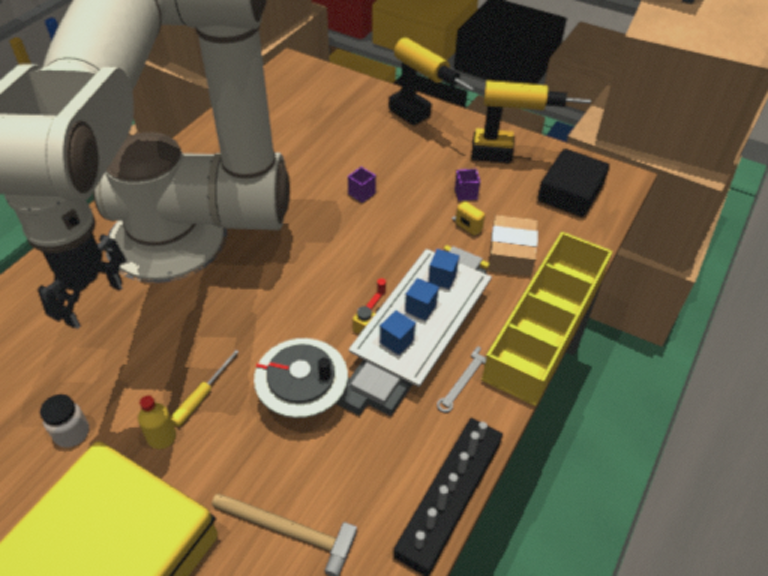

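View pics/e2.png

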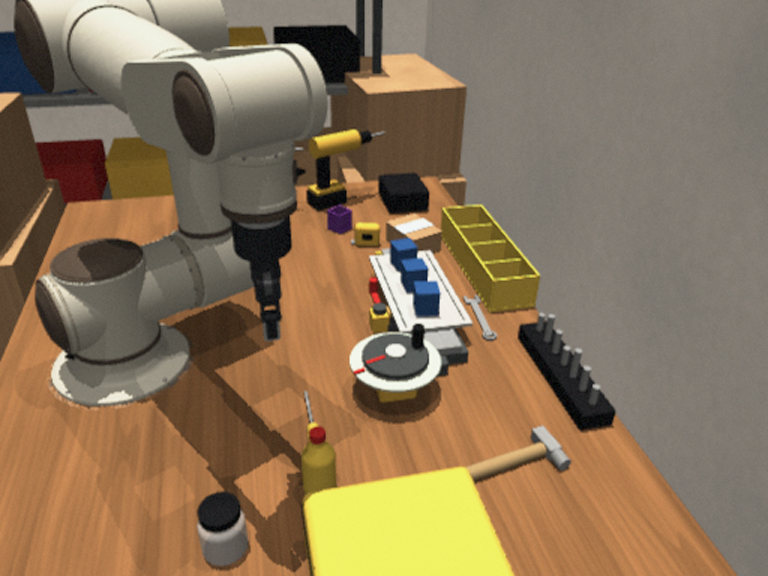

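In both views the three blue boxes stand flat and mouth-down on the tray, at scene pixels (398,332), (421,298) and (444,267). The purple boxes and bystanders are where they started.

```bash
python3 -c "
from bench import r
r.hold(0.5); print(r.finish_job())"
```

```text
the job is handed in; nothing more can be done
None
```

The job is done and handed in at about 109 s of the 210 s limit.

**What I did**
- **Wheel and cam:** I swung the cam lever out and turned the wheel counter-clockwise until its mark was about 44° past the pointer. I then came back clockwise onto the pointer in two moves and locked the cam.
- **Boxes:** All three blue boxes were there. I laid each one on its side, gripped it again and turned it over onto the tray. Box C's yaw was awkward for the tilted grasp, so I first carried it upright to a free spot.

**Last checks**
- **Wheel:** the mark reads 196.4° and the pointer 196.6 to 196.7°. It did not shift while I placed the boxes. I could not read the backlash directly, but the last drive was clockwise.
- **Cam:** the first lock stopped about 3° short because the knob slid in the pads. I pushed it home with closed fingers, and it is now at its stop.
- **Boxes:** they stand mouth-down at x = 654 and y = -25, 77 and 177 mm, all well inside the tray edges.
- **Everything else:** the purple boxes and the bystanders look unmoved.
- **Disagreements:** box C read (450,375) in my first rough scene look and about (428,402) later, so it may have been the one knocked aside; I used the later reading. The tray corners triangulated 3 to 6 mm low in the first views. I used the given 60 mm height, and contact at placing agreed with it to about 1 mm.

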